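# Pin the press roller arm into its fork

## Task

The press roller's arm lies home in its fork with the holes lined up. Take the big pin with the round collar from the rack, the only one long enough, put it down through the fork and the arm until its collar rests on the fork, and let go of it. Leave the other two pins in the rack.

Things in the scene. Friction and masses are not known exactly. Their poses are not given: they have to be found in the camera images.
- lock_pin: The pin to fit: steel, hanging upright by its collar in a rack hole, in any of three places. Round collar 48 mm wide, 10 thick; above it a round grip 22 mm wide, 52 tall; below it a shank 18 mm wide, 75 long, the last 20 tapering to an 8 mm nose. About 0.35 kg. Origin on the axis at the collar's underside, z up. Nothing else within 300 mm stands over 150 mm above the table.
- fork_hole (a point): Centre of the hole's mouth on the fork's top face, 100 mm above the table; z up, x along the arm to its ribbed roller (200 mm off, top at 120). The grey fork, fixed on a blue plate, has two level cheeks 84 mm square, 12 thick, with the arm's dark steel tongue between, also fixed. The upright 27 mm hole goes through all three, 44 mm, then 42 mm of free space below.
- small_pin: Stays in the rack: slimmer, shorter steel pin. Round collar 34 mm wide, 10 thick, grip 16 mm wide, 26 tall, shank 16 mm wide, 38 long. Origin on its axis at the collar's underside, z up. The rack is plywood, fixed, 90 x 250 mm, its top 100 mm above the table, with three 25 mm holes 85 mm apart in a row from left to right (turned up to 17 degrees).
- square_pin: Stays in the rack: steel pin with a square collar 46 x 46 mm, 10 thick; round grip 22 mm wide, 34 tall, above it, shank 18 mm wide, only 38 long, below it. Origin on its axis at the collar's underside, z up.
Mind the look-alikes: they are no part of the job. What is shaped like the lock_pin but black or blue is not meant.

How it is judged:
At the end, for the whole second after the job is handed in: The big pin stands nose down through fork and arm: its axis within 10 mm of the hole's centre, its collar's underside within 10 mm of the fork's top face, within about 11 degrees of upright, released and at rest; the two other pins are within 30 mm of where they began, in the rack (horizontal distance between lock_pin and fork_hole below 0.01 m and z of lock_pin in the frame of fork_hole between -0.01 and 0.01 m and angle between lock_pin's own z axis and vertical below 0.2 rad and linear speed of lock_pin below 0.03 m/s and distance of each of small_pin, square_pin from where it was at the start of the episode below 0.03 m); the robot touches nothing.
It fails at once if another pin is taken out of the rack (distance of any of small_pin, square_pin from where it was at the start of the episode above 0.03 m).
It also fails if it takes over 43 s, if anything falls off the work surface, if the arm or the gripper's body presses on something with over 40 N, if the wrist force passes 120 N, or if a joint passes its speed limit or range.

## Robot

A 7-joint arm with a two-finger parallel gripper is mounted at the origin on the work surface. World frame = base frame: x ahead of the robot, y to its left, z up, the work surface at z = 0. Lengths are in m, angles in rad, forces in N, time in s.
With the tool pointing down it reaches from about 0.4 to 0.85 m from the base axis. Payload 10.4 kg.
Tool frame: the origin (TCP) lies midway between the tips of the shut fingers; the grasp point (between the pads) lies 19 mm behind it; x points along the fingers, y is the direction in which the jaws open and shut, and the axes are right-handed (so a half turn about x gives the same grasp; the last joint's range is limited). The gripper opens to 85 mm and grips with 20 to 120 N. Pads are 22 mm wide; open, the fingers measure 114 mm over their backs; the gripper's body (76 mm by 85 mm) begins 54 mm behind the grasp point. The pads swing forward as they close: fully open they stand 13 mm farther back than shut.
Start: joints at [1.241, 0.332, -0.065, 1.46, 0.022, 1.35, -0.088], TCP at [0.189, -0.596, 0.231] pointing down, gripper open.
Joint ranges: [-2.6, 2.6], [-0.5, 2.12], [-1.47, 1.34], [0.16, 2.42], [-1.27, 4.41], [0.06, 2.06], [-2.6, 2.6]. Speed limits (rad/s): [2.22, 2.22, 2.79, 2.79, 3.14, 3.14, 3.14].

## Interface

Orientations are given as a rotation vector (axis times angle).
In Python, from plant import * gives the robot as it stands. The module is installed in compiled form; this text tells all that it offers. Calls block until the motion is done:
- move_pose(position, orientation): joint-space move of the TCP to a pose.
- line_to(position, speed=0.15, ori=None): straight line of the TCP; ori=None keeps the orientation; speed is the mean speed in m/s.
- goto_joints(angles): joint-space move.
- set_gripper(opening, newtons=None): finger opening in m; newtons is the grip in N (None keeps the last); returns when the fingers have stopped.
- wait(seconds).
- inverse_kinematics(position, orientation): joint angles nearest the present ones, or None.
- state(): the state.
- grab_frame(name): name is "side" or "top" or "wrist"; returns a dict with "image" (420x560x3 uint8, red, green, blue), "vertical_fov" (degrees; the focal length in pixels is half the picture's height over the tangent of half this angle, whatever the lens; pixels are square), "cx", "cy" (the principal point, pixels), "camera_from_world" (4x4, takes a point from world to camera coordinates); the wrist camera has in their place "T_tool_cam" (4x4, takes a point from camera to tool coordinates, whose origin is the TCP and whose axes are the tool frame's). Camera axes: x right, y down, z forward; pixel columns grow to the right and rows downward; lengths in m; the calibration is good to about 2 mm. A picture is of the moment at which its call begins: read the wrist's pose just before it. There is no depth.
A pose or a line that the arm cannot do raises Unreachable and nothing moves.
- hand_in(): hands the job in, once; it reports no verdict.
The state is a dict: "time_s": time; "q": joint angles; "qvel": joint speeds; "tau": joint torques, N m; "tcp_pos": TCP position; "eef_rot": TCP orientation; "wrist_force": force on the tool from outside, world axes, zero at the start; "torque": the same for the moment, N m; "gripper_width": finger opening in m.
Only numpy, scipy, OpenCV 4.12 (cv2) and the standard library are available. Lean on these libraries where they do the work, as an engineer would, in place of code of your own. Each camera call takes 0.05 s, during which the arm holds its last target. There are 200 camera calls.

## Working session

There is one attempt and no reset: what is moved stays moved. The work goes in short steps, each a Python script; the robot and the scene stay as the last script left them, time stands still between calls to the robot, and variables do not carry over. Pictures are saved under pics/ and viewed, about 8 in all and at most 12, crops included, and the job is handed in when it is done.

```bash
mkdir -p pics; ls
cat > h.py <<'E'
from plant import *
import numpy as np, cv2
from scipy.spatial.transform import Rotation as R
def save(f,n,crop=None,s=1):
    im=f["image"][:,:,::-1]
    if crop: x0,y0,x1,y1=crop; im=im[y0:y1,x0:x1]
    cv2.imwrite("pics/"+n,cv2.resize(im,None,fx=s,fy=s,interpolation=cv2.INTER_CUBIC))
def cw(f,st=None):
    if "camera_from_world" in f: return np.array(f["camera_from_world"])
    T=np.eye(4);T[:3,:3]=R.from_rotvec(st["eef_rot"]).as_matrix();T[:3,3]=st["tcp_pos"]
    return np.linalg.inv(T@np.array(f["T_tool_cam"]))
def foc(f): return 210/np.tan(np.radians(f["vertical_fov"])/2)
def ray(f,uv,st=None):
    W=np.linalg.inv(cw(f,st)); F=foc(f)
    d=W[:3,:3]@np.array([(uv[0]-f["cx"])/F,(uv[1]-f["cy"])/F,1]); return W[:3,3],d
def onz(f,uv,z,st=None):
    o,d=ray(f,uv,st); return o+d*(z-o[2])/d[2]
def proj(f,p,st=None):
    c=(cw(f,st)@np.append(p,1))[:3]; return foc(f)*c[:2]/c[2]+[f["cx"],f["cy"]]
E
python3 - <<'E'
from h import *
import pickle
s=state();print(s["tcp_pos"],s["eef_rot"],s["time_s"])
F={n:grab_frame(n) for n in("top","side","wrist")}
pickle.dump((s,F),open("f0.pkl","wb"))
im=np.vstack([F["top"]["image"],F["side"]["image"]])
for n in("top","side"): save(F[n],n+"0.png",s=1.4)
for n in F: print(n,F[n]["vertical_fov"],F[n]["cx"],F[n]["cy"],np.linalg.inv(cw(F[n],s)).round(3))
E
```

```text
pics
[ 0.18862642 -0.59544695  0.23046766] [ 2.05642037  0.3195426  -2.05701434] 0.0
top 43.34937120338924 277.9352431687871 213.3110862348304 [[-0.002 -0.989  0.149  0.322]
 [-1.    -0.    -0.017 -0.061]
 [ 0.017 -0.149 -0.989  1.122]
 [ 0.     0.     0.     1.   ]]
side 55.626258404610304 281.1106304548921 210.42788024481717 [[ 0.748 -0.347  0.566  0.04 ]
 [-0.664 -0.381  0.643 -0.541]
 [-0.008 -0.857 -0.515  0.512]
 [ 0.     0.     0.     1.   ]]
wrist 62.8894874834657 283.04089009511074 210.22590804865354 [[ 0.302 -0.911 -0.282  0.261]
 [-0.953 -0.289 -0.089 -0.572]
 [-0.001  0.296 -0.955  0.373]
 [ 0.     0.     0.     1.   ]]
```

View pics/top0.png

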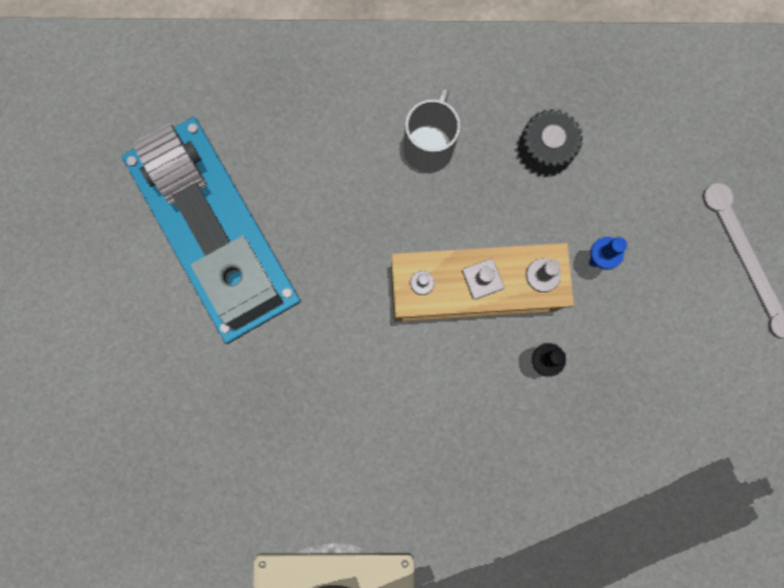

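View pics/side0.png

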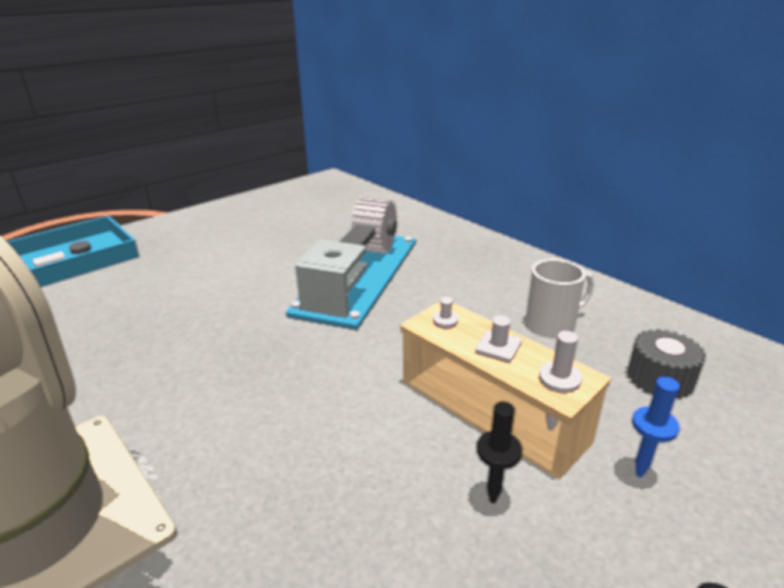

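Image 1 (top, 1.4×) shows the rack with three steel pins. Image 2 (side) shows their shapes.

Candidates, top-view pixels at 1.4×:
- **Small pin:** (423,282), small collar.
- **Square pin:** (485,277), square collar.
- **Right-hand steel pin:** (545,273), round wide collar, tall grip and long shank visible below the rack in the side view. This matches lock_pin.
- **Black look-alike:** (549,358).
- **Blue look-alike:** (608,252).

I choose the right-hand steel pin. The fork hole is at (232,276).

Run:
```python
from h import *
import pickle
s,F=pickle.load(open("f0.pkl","rb"))
t,sd=F["top"],F["side"]
print("tool R",R.from_rotvec(s["eef_rot"]).as_matrix().round(2).tolist())
c=np.array
for n,p,z in[("small",(423,283),.11),("sq",(484,279),.11),("lock",(544,275),.11),("lock grip top",(552,269),.162),("black",(549,360),.085),("blue",(607,254),.085),("hole",(232,276),.1)]:
    print(n,onz(t,c(p)/1.4,z).round(4))
for n,p,z in[("small",(446,320),.11),("sq",(499,345),.11),("lock",(561,375),.11),("lock grip top",(567,338),.162),("hole",(333,254),.1)]:
    print("side",n,onz(sd,c(p)/1.4,z).round(4))
save(t,"crop.png",(130,140,420,240),2.7)
```

```text
tool R [[-0.0, 0.3, -0.95], [0.0, -0.95, -0.3], [-1.0, -0.0, 0.0]]
small [ 0.4963 -0.1262  0.11  ]
sq [ 0.502  -0.2112  0.11  ]
lock [ 0.5077 -0.2952  0.11  ]
lock grip top [ 0.5063 -0.2941  0.162 ]
black [ 0.391  -0.3039  0.085 ]
blue [ 0.5431 -0.393   0.085 ]
hole [0.5079 0.1404 0.1   ]
side small [ 0.4901 -0.133   0.11  ]
side sq [ 0.498  -0.2142  0.11  ]
side lock [ 0.5049 -0.2974  0.11  ]
side lock grip top [ 0.5028 -0.2974  0.162 ]
side hole [0.5057 0.1365 0.1   ]
```

View pics/crop.png

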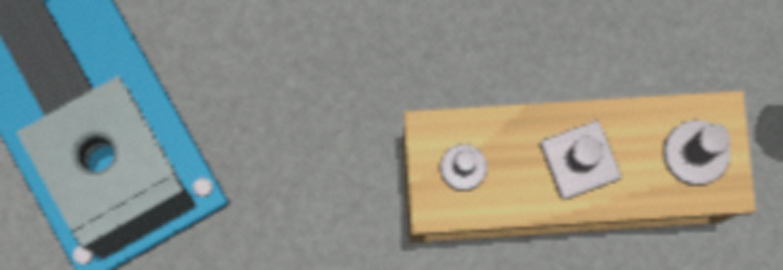

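The crop (image 3) confirms the right-hand pin at (697,150): round wide collar and tall grip. The measured spacing of 85 mm and the agreement between views also check. Next I approach and look from near.

```bash
cat >> h.py <<'E'
def ori(a):
    c,s=np.cos(a),np.sin(a)
    return R.from_matrix(np.array([[0,c,s],[0,s,-c],[-1,0,0]])).as_rotvec()
E
python3 - <<'E'
from h import *
import pickle
for a in(.07,.07-np.pi):
  for p in((.506,-.296,.26),(.506,-.296,.121),(.507,.139,.27),(.507,.139,.121)):
    q=inverse_kinematics(p,ori(a)); print(round(a,2),p,None if q is None else np.round(q,2))
a=.07
move_pose([.506,-.296,.26],ori(a))
s=state();f=grab_frame("wrist");pickle.dump((s,f),open("f1.pkl","wb"));save(f,"w1.png")
print(s["time_s"],s["tcp_pos"])
for z in(.11,.162):print(proj(f,[.506,-.296,z],s).round(1))
E
```

```text
0.07 (0.506, -0.296, 0.26) [ 0.87  0.27 -0.5   1.5   0.13  1.4   0.42]
0.07 (0.506, -0.296, 0.121) [ 0.87  0.38 -0.51  1.68  0.2   1.14  0.37]
0.07 (0.507, 0.139, 0.27) [ 0.72  0.31 -1.27  1.62  0.3   1.44 -0.51]
0.07 (0.507, 0.139, 0.121) [ 0.57  0.41 -1.09  1.81  0.4   1.16 -0.59]
-3.07 (0.506, -0.296, 0.26) [-0.43  0.41  1.17  1.57 -0.38  1.42 -2.31]
-3.07 (0.506, -0.296, 0.121) [-0.41  0.6   1.16  1.74 -0.59  1.2  -2.16]
-3.07 (0.507, 0.139, 0.27) None
-3.07 (0.507, 0.139, 0.121) [ 0.66  0.5  -1.23  1.81  0.51  1.2   2.48]
1.7583 [ 0.50502335 -0.29780773  0.25970443]
[283.7 192.4]
[283.8 209.9]
```

View pics/w1.png

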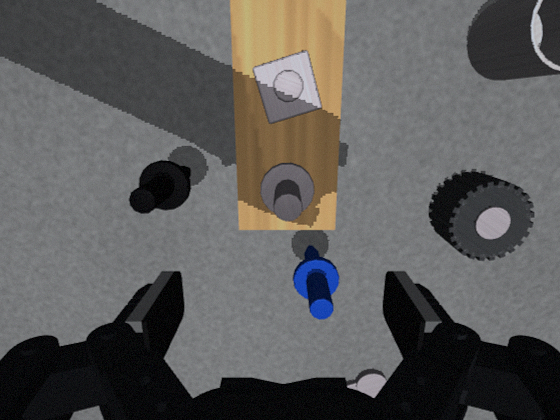

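Image 4 (wrist) shows the lock pin's collar at (287,190) and its grip top at (288,207), within 5 px of prediction. The black pin at (160,187) and the blue one at (316,280) are clear of the jaws.

Run:
```python
from h import *
import pickle
s,f=pickle.load(open("f1.pkl","rb"))
pc=onz(f,(287,190),.11,s);pt=onz(f,(288,207),.162,s);print(pc,pt)
p=(pc+pt)[:2]/2; print(p)
assert np.linalg.norm(p-[.506,-.296])<.008
set_gripper(.06)
line_to([*p,.20],.12)
wait(.3)
line_to([*p,.121],.08); wait(.3)
s=state();print(s["tcp_pos"],s["wrist_force"])
set_gripper(0,60)
s=state();print(s["tcp_pos"],s["gripper_width"],s["wrist_force"],s["time_s"])
f=grab_frame("side");save(f,"s2.png",(180,150,500,390),2)
```

```text
[ 0.50877904 -0.29365462  0.11      ] [ 0.50893449 -0.29354441  0.162     ]
[ 0.50885676 -0.29359952]
[ 0.50894008 -0.29366942  0.12123812] [-0.53168107 -0.22695333  0.54851868]
[ 0.50872944 -0.29364202  0.1211102 ] 0.02070151209396048 [-1.58723358  1.11383169  2.0444054 ] 5.0
```

View pics/s2.png

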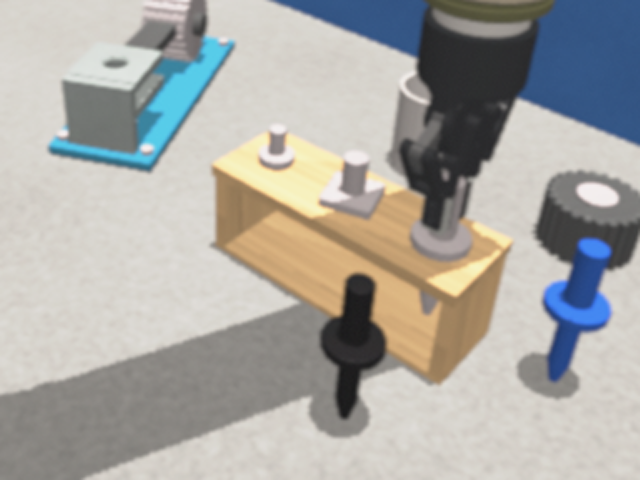

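Image 5 (side) shows the jaws around the big pin's grip, its collar on the rack and the other pins undisturbed. The width of 20.7 mm agrees with the 22 mm grip. Now I lift, then look at the fork before going over it.

Run:
```python
from h import *
import pickle
x,y,_=state()["tcp_pos"]
line_to([x,y,.275],.08); wait(.2)
s=state();print(s["tcp_pos"],s["gripper_width"],s["wrist_force"])
for a in(-.6,-.3,.07,.4,.7,1.0):
  q=inverse_kinematics((.507,.139,.27),ori(a)); q2=inverse_kinematics((.507,.139,.121),ori(a)); print(a,*[None if v is None else np.round(v,2) for v in(q,q2)])
try: line_to([.507,.05,.275],.2,ori(.4)); print("a.4")
except Unreachable: line_to([.507,.05,.275],.2)
wait(.3)
s=state();f=grab_frame("wrist");g=grab_frame("side");pickle.dump((s,f,g),open("f2.pkl","wb"))
print(s["tcp_pos"],s["gripper_width"],s["wrist_force"],s["time_s"])
im=np.hstack([cv2.resize(v["image"],(400,300),interpolation=cv2.INTER_AREA) for v in(f,g)])
save({"image":im},"c3.png")
save(f,"w3.png",s=1.4)
print(proj(f,[.507,.139,.1],s))
```

```text
[ 0.50866736 -0.29365021  0.27482565] 0.020661884696011202 [ 0.00688723 -0.25730555 -3.26655725]
-0.6 [ 0.41  0.17 -0.84  1.63  0.13  1.4  -1.05] [ 0.35  0.31 -0.81  1.82  0.25  1.11 -1.14]
-0.3 [ 0.44  0.18 -0.88  1.63  0.14  1.4  -0.76] [ 0.4   0.33 -0.86  1.82  0.27  1.12 -0.86]
0.07 [ 0.48  0.19 -0.93  1.62  0.16  1.4  -0.4 ] [ 0.45  0.35 -0.93  1.82  0.31  1.13 -0.52]
0.4 [ 0.51  0.2  -0.97  1.62  0.17  1.41 -0.08] [ 0.47  0.36 -0.96  1.82  0.32  1.13 -0.2 ]
0.7 [ 0.53  0.21 -1.    1.62  0.18  1.41  0.21] [ 0.5   0.37 -1.    1.82  0.34  1.14  0.09]
1.0 [ 0.56  0.22 -1.03  1.62  0.19  1.41  0.5 ] [ 0.52  0.39 -1.03  1.82  0.36  1.15  0.37]
a.4
[0.50702072 0.04972338 0.27498394] 0.02072877352871004 [-1.22446833  0.01102404 -3.497359  ] 9.4917
[321.72048403  96.07267618]
```

View pics/w3.png

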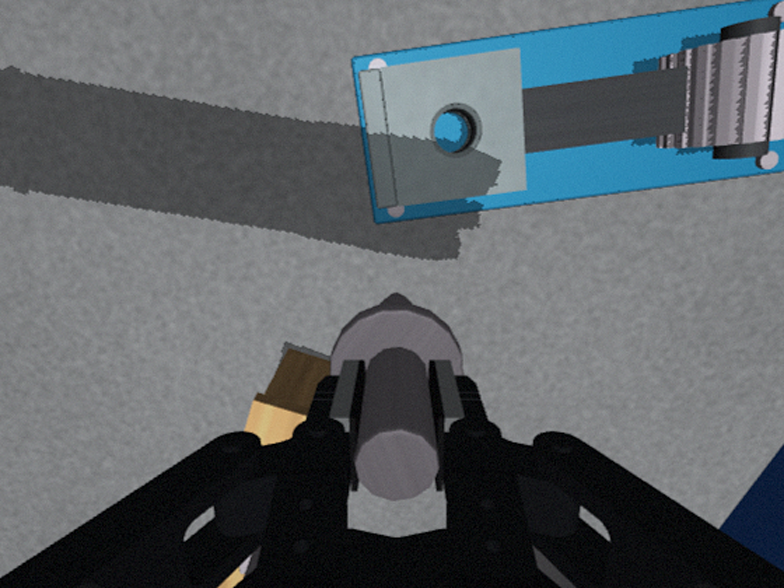

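View pics/c3.png

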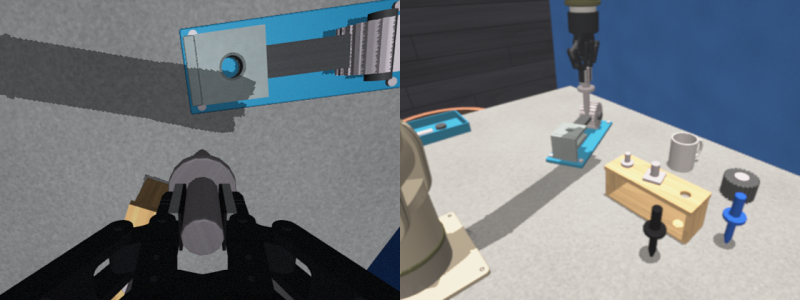

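Image 6 (wrist, 1.4×) shows the pin held upright, its nose at (397,293), and the hole's mouth centred at (456,130), which lies 4–5 px from prediction. Image 7 (wrist and side) shows the other pins still in the rack.

Run:
```python
from h import *
import pickle
s,f,g=pickle.load(open("f2.pkl","rb"))
h=onz(f,np.array([456.5,130])/1.4,.1,s);print("hole",h)
# pin: collar widest extent row ~ (331..462, 358) ; grip top centre (397,466)
zc=s["tcp_pos"][2]-.121+.11
print("grip top",onz(f,np.array([397.5,465])/1.4,zc+.052,s),"nose",onz(f,np.array([397,293+4])/1.4,zc-.085,s), "collar", onz(f,np.array([396.5,371])/1.4,zc,s))
t=pickle.load(open("f0.pkl","rb"))[1]
print("top", onz(t["top"],(130+97/2.7,140+153/2.7),.1))
line_to([h[0],h[1],.275],.15); line_to([h[0],h[1],.215],.12); wait(.3)
s=state();print(s["tcp_pos"],s["wrist_force"],s["time_s"])
F={n:grab_frame(n) for n in("top","side","wrist")};pickle.dump((s,F),open("f3.pkl","wb"))
c=[F["side"]["image"][120:270,190:340],F["wrist"]["image"][100:400,130:430]]
save({"image":np.hstack([cv2.resize(v,(400,400),interpolation=cv2.INTER_CUBIC) for v in c])},"c4.png")
```

```text
hole [0.50938649 0.1429098  0.1       ]
grip top [0.50797092 0.05008525 0.31598394] nose [0.5079189  0.0505293  0.17898394] collar [0.50776543 0.05004286 0.26398394]
top [0.50881296 0.14001178 0.1       ]
[0.50964779 0.14298756 0.21550953] [ 0.17575743 -0.14173682 -3.2201898 ] 11.3083
```

View pics/c4.png

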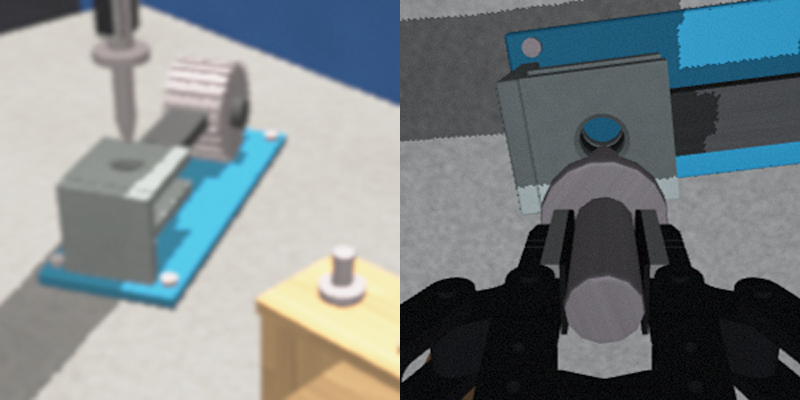

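Image 8 (side and wrist crops) shows the nose just above the hole and laterally in line in both views: side columns 127 and 127, wrist columns 602 and 603. I'll check the numbers before lowering.

Run:
```python
from h import *
import pickle
s,F=pickle.load(open("f3.pkl","rb"))
w,sd=F["wrist"],F["side"]
for r in(139,141): print("hole wrist",onz(w,(130+.75*(603-400),100+.75*r),.1,s))
print("hole side",onz(sd,(190+.375*127,120+.375*165),.1))
zn=s["tcp_pos"][2]-.121+.1-.075
print("nose side",onz(sd,(190+.375*127,120+.375*138),zn), "nose wrist",onz(w,(130+.75*202,100+.75*150),zn,s),"tcp",s["tcp_pos"])
```

```text
hole wrist [0.50961182 0.14369031 0.1       ]
hole wrist [0.51008852 0.14256184 0.1       ]
hole side [0.50391802 0.13502028 0.1       ]
nose side [0.51234373 0.1444067  0.11950953] nose wrist [0.50934639 0.14296325 0.11950953] tcp [0.50964779 0.14298756 0.21550953]
```

Wrist and top agree on the hole to about 3 mm. The side view is weak along its own line of sight, at about 4 mm per pixel. The nose has 9 mm of entry tolerance, so I lower it in steps and watch the force.

Run:
```python
from h import *
x,y=.5096,.1422
z=.215
while z>.1235:
    z=max(z-.012,.123); line_to([x,y,z],.08); s=state(); wf=np.array(s["wrist_force"])
    print(round(z,3),np.round(s["tcp_pos"],4),wf.round(1),np.round(s["torque"],2))
    if wf[2]>6 or np.linalg.norm(wf[:2])>12: print("contact");break
print(s["time_s"],s["gripper_width"])
f=grab_frame("side");save(f,"s5.png",(190,120,340,270),4)
```

```text
0.203 [0.5091 0.142  0.2021] [ 0.4  0.2 -3.8] [ 0.01 -0.   -0.01]
0.191 [0.5092 0.1421 0.1903] [-0.4  0.4 -2.9] [-0.04 -0.05  0.03]
0.179 [0.5092 0.1421 0.1784] [-0.2  0.3 -3.7] [ 0.04 -0.02 -0.01]
0.167 [0.5092 0.1421 0.1663] [ 0.2  0.3 -3.5] [ 0.   -0.03  0.03]
0.155 [0.5092 0.1421 0.1544] [ 0.2  0.2 -3.7] [-0.04  0.02 -0.  ]
0.143 [0.5092 0.1421 0.1424] [-0.3 -0.5 -3. ] [ 0.01 -0.04  0.06]
0.131 [0.5092 0.142  0.1303] [ 0.2  0.3 -3.8] [-0.01  0.05  0.04]
0.123 [0.5093 0.1421 0.1225] [ 0.4  0.2 -3.5] [-0.    0.05 -0.02]
13.8083 0.020677470821850133
```

View pics/s5.png

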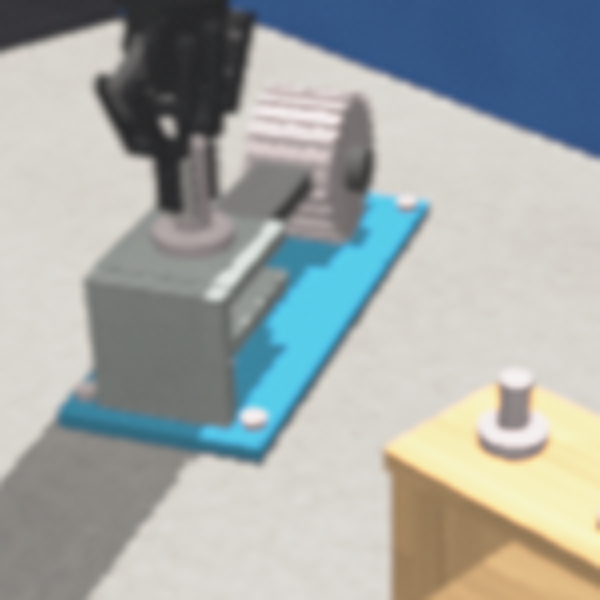

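Image 9 (side crop) shows the collar at (193,235) on the fork top with the shank inside; no contact forces were felt. I touch down, release and retreat.

Run:
```python
from h import *
import pickle
z=.1225
while z>.114:
    z-=.001; line_to([.5096,.1422,z],.02); s=state()
    if s["wrist_force"][2]>0: break
print(z,s["tcp_pos"],np.round(s["wrist_force"],1))
set_gripper(.05); wait(.3)
line_to([.5093,.1421,.27],.12); wait(.5)
s=state();print(s["tcp_pos"],np.round(s["wrist_force"],1),s["time_s"])
F={n:grab_frame(n) for n in("top","side","wrist")};pickle.dump((s,F),open("f4.pkl","wb"))
c=[F["side"]["image"][120:320,170:436],F["wrist"]["image"][90:390,90:490]]
save({"image":np.hstack([cv2.resize(v,(400,300),interpolation=cv2.INTER_CUBIC) for v in c])},"c6.png")
```

```text
0.1205 [0.50980358 0.14226204 0.12107212] [-3.  -2.1  5.2]
[0.50928728 0.14212545 0.26997063] [-0.7 -0.1 -0.4] 16.95
```

View pics/c6.png

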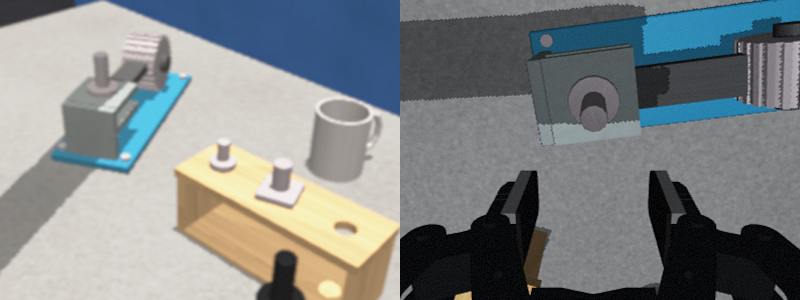

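Image 10 shows the pin standing upright in the fork, its collar at (594,98) flat on the top face. The jaws are clear and both other pins are in the rack. I hand in.

Run:
```python
from h import *
import pickle
s,F=pickle.load(open("f4.pkl","rb"))
print(onz(F["wrist"],(90+194,90+98),.11,s),onz(F["wrist"],(90+194,90+118),.162,s))
hand_in()
```

```text
[0.5096177  0.14555611 0.11      ] [0.51069008 0.14262963 0.162     ]
the job is handed in; nothing more can be done
```

The big round-collared pin now stands through the fork and the arm, released, and I handed the job in at about 17 s of the 43 s allowed. `hand_in()` reports no verdict, so the result rests on my own checks.

**Checks after release:**
- **Seating:** contact came at 5 N, at the same tool height (0.121 m) at which the pin was gripped in the rack. That puts the collar on the fork's top face.
- **Position:** the last wrist view puts the pin's axis at about (0.510, 0.143–0.146). The hole was measured at (0.5094, 0.1429) by wrist and (0.5088, 0.1400) by top.
- **Upright:** collar and grip-top positions agree to about 3 mm over 52 mm, which is reading error at that scale.
- **Other pins:** the last picture shows both in the rack, and the arm never came near them while lifting or carrying.
- **Robot:** the gripper is clear of everything, with near-zero wrist force.

**Disagreement:** the side camera put the hole 5–8 mm off the wrist reading along its own viewing direction, where one pixel is worth about 4 mm. I relied on the wrist and top views, and the pin went in without side force.

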